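# Tip the finds box onto its base and push it up to the photo stop

### The job

The empty grey finds box has been left standing on its end. Without picking it up, push against its top with the fingertips so that it tips over away from you and lies on its base, open side up; then push it along the bench until the end that was on top rests squarely against the long aluminium photo stop rail. Leave the jar, the pottery sherd and the brush where they are.

Things in the scene. Friction and masses are not known exactly. Their poses are not given: they have to be found in the camera images.
- finds_box: Empty grey plastic box, 120 x 90 x 45 mm, 3 mm walls, one 120 x 90 side open, about 0.18 kg, standing 120 mm tall on a 90 x 45 end. Origin: centre of that lower end's underside. Own z along the length (up at first), y along the 90 mm, x from open side (rim at x = -22.5 mm, facing roughly the robot) to base panel (+22.5 mm). Lying on its base: own x down, z level, away from where it stood.
- box_top_end (a point): Centre of the outer face of the box's upper end (own z = 120 mm); after tipping it is the leading end, which goes against the rail. Axes as finds_box.
- box_middle (a point): Centre of the box: own (0, 0, 60 mm). 60 mm above the bench when standing, 22.5 mm when lying on its base. The standing box tips once its top has been pushed some 20 to 45 mm; lying, it slides under 1 to 3 N.
- stop_rail: Straight aluminium bar fixed to the bench beyond the box, 560 mm long (own y), 20 mm thick (own x), 30 mm high, with a black and white checker scale in the middle of its top. Origin: centre of its underside. Own x points away from the robot. Its place and yaw vary.
- rail_face (a point): Middle of the rail's long face that looks towards the robot, 15 mm above the bench. Axes as stop_rail: own -x points out of the face towards the robot, own y along the rail. The face lies at own x = 0.
- jar: Bystander: closed upright glass sample jar, 60 mm diameter, 95 mm tall, loose. Origin: centre of its underside. Stands to the left or right of the box, the two exchange places.
- sherd: Bystander: flat dark brown pottery sherd about 60 x 70 mm, 9 mm thick, loose, on the left of the bench. Origin: underside.
- brush: Bystander: hand brush lying on the right of the bench, loose, its length along own x. Origin: underside.
Mind the look-alikes: they are no part of the job. What is shaped like the finds_box but pink is not meant.

How it is judged:
On the way, in this order (a step that is already met when the one before it is completed fails the run):
1. the finds box lies on its base, open side up (angle between finds_box's own x axis and vertical above 3.04 rad and height (world z) of box_middle below 0.03 m), for 0.2 s.
2. the leading end of the box has reached the rail squarely (x of box_top_end in the frame of rail_face above -0.006 m and angle between the z axis of finds_box and the x axis of stop_rail, either way round below 0.08 rad), for 0.2 s.
At the end, for the whole second after the job is handed in: The finds box lies at rest on its base on the bench, open side up, the end that was on top against the near face of the rail (gap at its middle under 6 mm, square to the rail within 0.08 rad), with that end's middle within 250 mm of the rail's middle (all of step 1 and all of step 2 and x of box_top_end in the frame of rail_face below 0.004 m and y of box_top_end in the frame of rail_face between -0.25 and 0.25 m and linear speed of finds_box below 0.02 m/s); the robot touches nothing.
It fails at once if the finds box is lifted off the bench (height (world z) of box_middle above 0.085 m or height (world z) of finds_box above 0.04 m or (angle between finds_box's own z axis and vertical below 0.1 rad and height (world z) of finds_box above 0.012 m) or (angle between finds_box's own x axis and vertical above 3.04 rad and height (world z) of box_middle above 0.036 m)).
It fails at once if the jar is moved or tipped (distance of jar from where it was at the start of the episode above 0.015 m or angle between jar's own z axis and vertical above 0.3 rad).
It fails at once if the sherd is moved (distance of sherd from where it was at the start of the episode above 0.015 m).
It fails at once if the brush is moved (distance of brush from where it was at the start of the episode above 0.015 m).
It also fails if it takes over 64 s, if anything falls off the work surface, if the arm or the gripper's body presses on something with over 40 N, if the wrist force passes 120 N, or if a joint passes its speed limit or range.

### The arm

A 6-joint arm with a two-finger parallel gripper is mounted at the origin on the work surface. World frame = base frame: x ahead of the robot, y to its left, z up, the work surface at z = 0. Lengths are in m, angles in rad, forces in N, time in s.
With the tool pointing down it reaches from about 0.375 to 0.975 m from the base axis. Payload 3.8 kg.
Tool frame: the origin (TCP) lies at the very end of the fingers, on their centre line; the grasp point (between the pads) lies 19 mm behind it; z points along the fingers, y is the line along which they close (so a half turn about z gives the same grasp; the last joint's range is limited). The gripper opens to 85 mm and grips with 20 to 120 N. Pads are 22 mm wide; open, the fingers measure 114 mm over their backs; the gripper's body (76 mm by 85 mm) begins 54 mm behind the grasp point. The pads swing forward as they close: fully open they stand 13 mm farther back than shut.
Start: joints at [1.12, 0.264, 1.604, -0, 1.274, -0.037], TCP at [0.271, 0.618, 0.231] pointing down, gripper open.
Joint ranges: [-2.63, 2.63], [-0.94, 2.18], [0.31, 2.57], [-1.31, 4.45], [0, 2.66], [-2.55, 2.55]. Speed limits (rad/s): [2.57, 2.57, 3.14, 3.14, 3.14, 3.14].

### API

Orientations are given as a rotation vector (axis times angle).
In Python, from workcell import * gives the robot as it stands.
- The arm moves only by the shell command python3 -m crank 'ROWS' [OPENING] [FORCE]. ROWS is JSON, a list that holds one entry, the list of rows, each a list of 6 numbers: the shift along the tool's x, y, z in cm, then the turn, a rotation vector about the tool's x, y, z in rad. In form: [[[dx, dy, dz, ax, ay, az], ...]]. A call has 1 to 8 rows; each row shifts and turns the commanded pose from where the row before left it, along the tool's axes as they then stand; what a row does not reach is not made up. A row lasts 1/12 s, in which the tool goes at most 41.7 mm and 7.16 degrees, less where a joint would pass 70% of its speed; a pose out of reach is approached as far as the arm can. A call with a gripper value outside its range is refused whole. OPENING is the finger opening in cm, from 0 to 8.54, set as the call begins (- or left out, the last holds). The fingers move at their own pace and stop on an object; FORCE is the grip in N (left out, the last holds). Time passes only in rows, so rows that do not move let the fingers close. It gives the time, the measured TCP pose, the force, the opening and the grip force at its end, in the units of the state.
- read_state(): the state, without advancing time (a new reading comes with each control period).
- read_camera(name): name is "scene" or "top" or "wrist"; returns the picture (420x560x3 uint8, blue, green, red); there is no depth.
- camera_model(name): a dict with "camera_matrix" (3x3 intrinsics, pixels), "R" (3x3) and "t" (3): a world point X has camera coordinates R X + t. Camera axes: x right, y down, z forward; pixel columns grow to the right and rows downward; lengths in m; the calibration is good to about 2 mm. The wrist camera is an equidistant fisheye: a pixel r from the principal point sees the ray r / f radians off the axis. A picture is of the moment at which its call begins: read the wrist's pose just before it. camera_model takes no time and is no camera call; for the wrist camera it gives the pose at the moment of the call.
- finish_job(): hands the job in; it is judged then, once.
The state is a dict: "time": time; "q": joint angles; "joint_vel": joint speeds; "joint_torque": joint torques, N m; "tool_pos": TCP position; "tcp_rot": TCP orientation; "wrist_force": force on the tool from outside, world axes, zero at the start; "torque": the same for the moment, N m; "width": opening from 0.0 (shut) to 1.0 (fully open); "grip_force": force on a finger pad.
Only numpy, scipy, OpenCV 4.12 (cv2) and the standard library are available. Lean on these libraries where they do the work, as an engineer would, in place of code of your own. Each camera call takes 0.05 s, during which the arm holds its last target. There are 200 camera calls.

## Working session

There is one attempt and no reset: what is moved stays moved. The work goes in short steps, Python scripts to look and compute and a shell command to move; the robot and the scene stay as the last step left them, time stands still between calls to the robot, and variables do not carry over. Pictures are saved under pics/ and viewed, at most 10 in all, crops included, and the job is handed in when it is done.

```bash
mkdir -p pics; python3 - <<'E'
from workcell import *
import cv2,numpy as np
a=read_camera("scene");b=read_camera("top")
cv2.imwrite("pics/s0.png",a);cv2.imwrite("pics/t0.png",b)
for n in("scene","top"):
  m=camera_model(n);print(n,m["camera_matrix"],m["R"],m["t"])
s=read_state();print(s["time"],s["tool_pos"],s["tcp_rot"])
E
```

```text
scene [[442.39991388   0.         278.07289802]
 [  0.         442.39991388 206.42479188]
 [  0.           0.           1.        ]] [[ 0.81190553  0.58357739 -0.01571135]
 [ 0.3525031  -0.51151953 -0.78363852]
 [-0.46535038  0.63070215 -0.62101837]] [-0.42666027 -0.09605347  1.4400479 ]
top [[546.44302362   0.         275.23480787]
 [  0.         546.44302362 211.0324034 ]
 [  0.           0.           1.        ]] [[ 0.02470605 -0.99961896  0.01231022]
 [-0.98259316 -0.02654951 -0.18386353]
 [ 0.1841203  -0.00755339 -0.98287469]] [-0.0366963   0.56209331  1.47944555]
0.1 [0.27112769 0.61741506 0.23006413] [-0.64527913 -3.07413606  0.00312635]
```

View pics/t0.png

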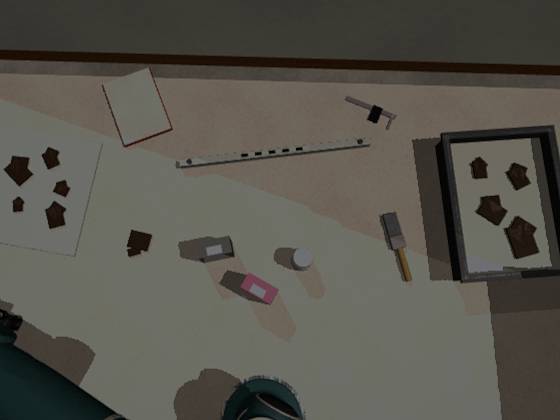

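View pics/s0.png

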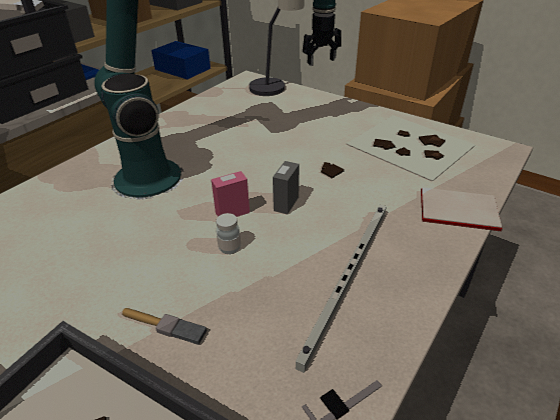

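The top view shows the grey box at about (216,249), the pink one at (260,289), the jar at (302,259), and the rail running from (178,163) to (370,143). Next I'll zoom in.

```bash
python3 - <<'E'
import cv2,numpy as np
a=cv2.imread("pics/t0.png")[130:310,165:345];b=cv2.imread("pics/s0.png")[150:250,200:310]
A=cv2.resize(a,None,fx=4,fy=4,interpolation=2)[:600];A=cv2.resize(a,(400,400),interpolation=2)
B=cv2.resize(b,(396,360),interpolation=2)
o=np.zeros((400,796,3),np.uint8);o[:,:400]=A;o[:360,400:]=B
cv2.imwrite("pics/z0.png",np.clip(o*1.5,0,255).astype(np.uint8))
E
```

```text
(no output)
```

View pics/z0.png

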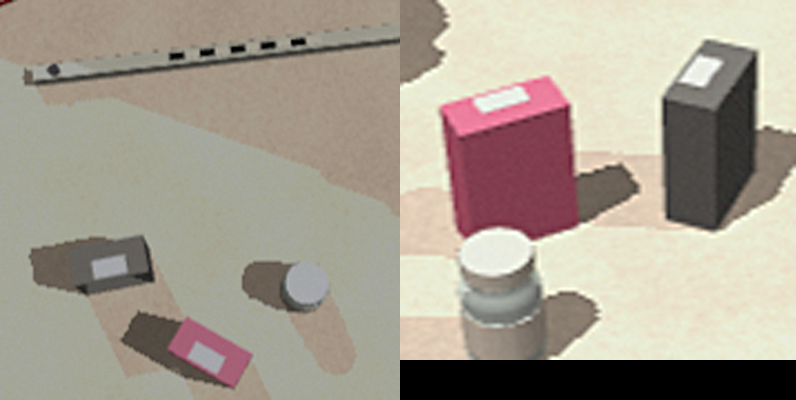

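The crops show the grey box's top corners clearly, and the light top strip of the rail with a dark near face below it. I'll cast rays through these points.

```bash
cat > h.py <<'E'
import numpy as np
def ray(m,uv,z):
    K,R,t=m["camera_matrix"],m["R"],m["t"]
    d=R.T@np.linalg.solve(K,[uv[0],uv[1],1]);c=-R.T@t
    return c+d*(z-c[2])/d[2]
E
python3 - <<'E'
from workcell import *
import cv2,numpy as np
from h import *
np.set_printoptions(precision=4,suppress=True)
T=camera_model("top");S=camera_model("scene")
tc=[(72,250),(143,238),(151,277),(81,292)]
sc=[(263,97),(307,40),(357,52),(318,107)]
P=[ray(T,(u/2.222+165,v/2.222+130),.12) for u,v in tc];Q=[ray(S,(u/3.6+200,v/3.6+150),.12) for u,v in sc]
for N,X in(("top",P),("scene",Q)):
  X=np.array(X);print(N,X[:,:2],X.mean(0),np.linalg.norm(X-np.roll(X,-1,0),axis=1))
# rail via bright mask in top img: column-wise lower edge of bright strip
g=cv2.cvtColor(cv2.imread("pics/t0.png"),6).astype(int)
lo=[];hi=[]
for c in range(190,362,6):
  yc=164-(c-178)*20/192
  col=g[int(yc)-9:int(yc)+10,c]
  d=np.diff(col);print(c,int(yc)-9,col) if c in(190,232,298,352) else 0
for n,p in(("L",(32,80)),("R",(400,38))): print(n,ray(T,(p[0]/2.222+165,p[1]/2.222+130),.03))
print("jar",ray(T,(302,257),.095),"pink",[ray(T,(u/2.222+165,v/2.222+130),.12)[:2] for u,v in[(188,318),(251,352),(235,387),(169,352)]])
E
```

```text
top [[0.46   0.182 ]
 [0.4766 0.0982]
 [0.4302 0.0869]
 [0.4103 0.1688]] [0.4443 0.134  0.12  ] [0.0854 0.0477 0.0844 0.0514]
scene [[0.444  0.093 ]
 [0.4256 0.1779]
 [0.4685 0.1859]
 [0.4862 0.1058]] [0.4561 0.1406 0.12  ] [0.0869 0.0436 0.082  0.0442]
190 153 [100 101 100 100  98  87  63  41  34  25  51  69  56  42  68  96 104 103
 102]
232 149 [102 103 104 104 104 101  99  99 100 104  95  67  40  59  92 104 102 103
 102]
298 142 [ 99 101 101 101  94  58   0   0  59 101  84  35  50  83 103 102 101  98
  99]
352 136 [101 101 100 102 102 101 101 102 103  96  67  38  59  90 103 102 102 100
 100]
L [0.6916 0.2571 0.03  ]
R [ 0.762  -0.2209  0.03  ]
jar [ 0.4314 -0.0967  0.095 ] pink [array([0.3829, 0.0414]), array([ 0.3451, -0.0338]), array([ 0.3041, -0.0161]), array([0.3427, 0.0623])]
```

```bash
python3 -m crank '[[[0,0,0,0,0,-0.102],[0,0,0,0,0,-0.102],[0,0,0,0,0,-0.102],[0,0,0,0,0,-0.102],[0,0,0,0,0,-0.102],[0,0,0,0,0,-0.102],[0,0,0,0,0,0]]]' 4
python3 -m crank '[[[-0.2,-3.5,0,0,0,0],[-0.2,-3.5,0,0,0,0],[-0.2,-3.5,0,0,0,0],[-0.2,-3.5,0,0,0,0],[-0.2,-3.5,0,0,0,0],[-0.2,-3.5,0,0,0,0],[-0.2,-3.5,0,0,0,0]]]'
python3 -m crank '[[[-0.2,-3.5,0,0,0,0],[-0.2,-3.5,0,0,0,0],[-0.2,-3.5,0,0,0,0],[-0.2,-3.5,0,0,0,0],[-0.2,-3.5,0,0,0,0],[-0.2,-3.5,0,0,0,0],[-0.2,-3.5,0,0,0,0],[0,0,0,0,0,0]]]'
cat > p.py <<'E'
from workcell import *
import numpy as np
from scipy.spatial.transform import Rotation as R
np.set_printoptions(precision=3,suppress=True)
s=read_state();M=R.from_rotvec(s["tcp_rot"]).as_matrix()
print(s["time"],s["tool_pos"],"x",M[:,0],"y",M[:,1],"z",M[:,2],s["wrist_force"],s["width"])
E
python3 p.py
```

```text
time: 0.68
tool_pos: [0.2712, 0.6176, 0.2305]
tcp_rot: [0.315, -3.125, 0.002]
wrist_force: [0.0, 0.6, -0.0]
width: 0.467
grip_force: 0.0
time: 1.27
tool_pos: [0.3333, 0.3788, 0.2309]
tcp_rot: [0.306, -3.126, 0.001]
wrist_force: [0.0, 0.4, -0.5]
width: 0.467
grip_force: 0.0
time: 1.93
tool_pos: [0.3962, 0.1381, 0.2312]
tcp_rot: [-0.297, 3.127, -0.005]
wrist_force: [0.0, 1.1, 0.7]
width: 0.47
grip_force: 0.0
1.9333 [0.396 0.138 0.231] x [-0.982 -0.189 -0.   ] y [-0.189  0.982 -0.003] z [ 0.001 -0.003 -1.   ] [0.02  1.064 0.665] 0.47040989472052414
```

```bash
python3 - <<'E'
from workcell import *
import cv2
a=read_camera("wrist");b=read_camera("top")
cv2.imwrite("pics/t1.png",b);cv2.imwrite("pics/w1.png",a)
E
```

```text
(no output)
```

View pics/w1.png

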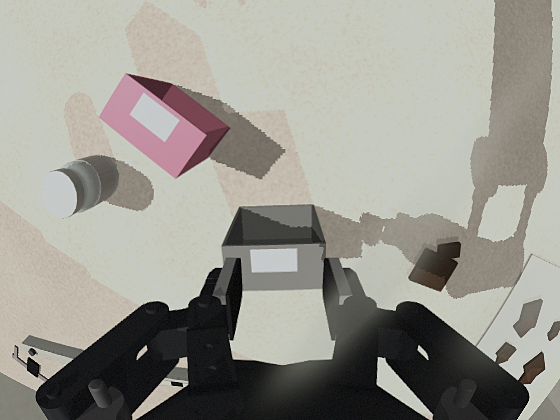

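The wrist view shows the open side facing the robot: top rim corners at (222,246) and (326,243), far edge corners at (219,289) and (326,288).

```bash
cat >> h.py <<'E'
def fray(m,uv,z):
    K,R,t=m["camera_matrix"],m["R"],m["t"]
    v=np.array([(uv[0]-K[0,2]),(uv[1]-K[1,2])]);r=np.hypot(*v);th=r/K[0,0]
    d=R.T@np.r_[np.sin(th)*v/r,np.cos(th)];c=-R.T@t
    return c+d*(z-c[2])/d[2]
E
python3 - <<'E'
from workcell import *
from h import *
np.set_printoptions(precision=4,suppress=True)
m=camera_model("wrist")
X=np.array([fray(m,p,.12) for p in[(222,246),(326,243),(326,288),(219,289)]])
print(X[:,:2],X.mean(0),np.linalg.norm(X-np.roll(X,-1,0),axis=1))
print([fray(m,p,.12)[:2] for p in[(126,73),(229,129),(179,178),(100,115)]], fray(m,(62,193),.095))
E
python3 p.py
```

```text
[[0.4376 0.0985]
 [0.4177 0.1853]
 [0.461  0.1962]
 [0.4811 0.1008]] [0.4494 0.1452 0.12  ] [0.089  0.0446 0.0975 0.0436]
[array([ 0.3046, -0.0057]), array([0.3391, 0.0897]), array([0.3852, 0.0546]), array([ 0.3422, -0.026 ])] [ 0.4289 -0.0845  0.095 ]
2.0333 [0.395 0.142 0.231] x [-0.982 -0.191  0.   ] y [-0.191  0.982  0.   ] z [-0.  0. -1.] [-0.267  0.224 -0.019] 0.46635626581657785
```

```bash
python3 -m crank '[[[0,-0.8,2.4,0,0,0],[0,0,3,0,0,0],[0,0,3,0,0,0],[0,0,3,0,0,0],[0,0,1.2,0,0,0],[0,0,0,0,0,0]]]'
python3 -m crank '[[[-0.5,0,0,0,0,0],[-0.5,0,0,0,0,0],[-0.5,0,0,0,0,0],[-0.5,0,0,0,0,0],[-0.5,0,0,0,0,0],[0,0,0,0,0,0]]]'
python3 - <<'E'
from workcell import *
import cv2,numpy as np
a=read_camera("scene")[130:260,180:340];b=read_camera("top")[190:320,160:320]
cv2.imwrite("pics/c2.png",np.clip(cv2.resize(np.hstack([a,b]),(800,325))*1.4,0,255).astype(np.uint8))
E
python3 p.py
```

```text
time: 2.53
tool_pos: [0.3931, 0.1358, 0.1014]
tcp_rot: [0.311, -3.118, 0.001]
wrist_force: [-0.8, -0.0, -0.7]
width: 0.467
grip_force: 0.0
time: 3.03
tool_pos: [0.4234, 0.1407, 0.1064]
tcp_rot: [-0.31, 3.124, 0.001]
wrist_force: [-0.5, -0.0, 0.4]
width: 0.468
grip_force: 0.0
3.1333 [0.422 0.14  0.106] x [-0.98  -0.197 -0.   ] y [-0.197  0.98   0.   ] z [ 0.  0. -1.] [-0.612 -0.895  0.303] 0.46790939734890824
```

View pics/c2.png

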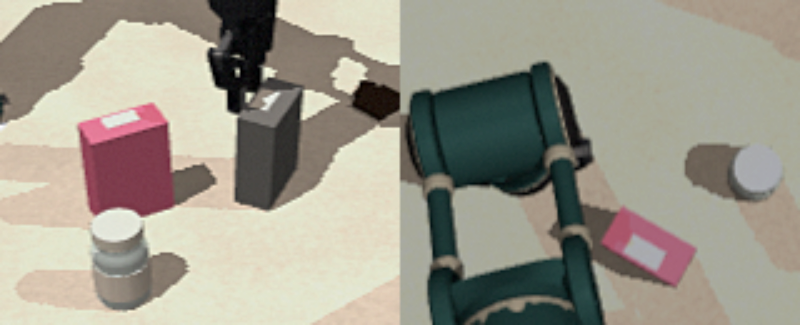

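The fingertips are just at the top rim, and the box is still upright. I'll push on slowly.

```bash
for i in 1 2; do :; done
python3 -m crank '[[[-0.4,0,0,0,0,0],[-0.4,0,0,0,0,0],[-0.4,0,0,0,0,0],[-0.4,0,0,0,0,0],[-0.4,0,0,0,0,0]]]'
python3 -m crank '[[[-0.4,0,0,0,0,0],[-0.4,0,0,0,0,0],[-0.4,0,0,0,0,0],[0,0,0,0,0,0],[0,0,0,0,0,0]]]'
python3 - <<'E'
from workcell import *
import cv2,numpy as np
a=read_camera("scene")[130:260,180:340]
cv2.imwrite("pics/c3.png",np.clip(cv2.resize(a,(480,390))*1.4,0,255).astype(np.uint8))
E
python3 p.py
```

```text
time: 3.55
tool_pos: [0.4415, 0.1442, 0.1053]
tcp_rot: [-0.311, 3.126, 0.0]
wrist_force: [-0.2, 0.4, 0.5]
width: 0.468
grip_force: 0.0
time: 3.97
tool_pos: [0.453, 0.1465, 0.1052]
tcp_rot: [0.311, -3.126, 0.0]
wrist_force: [-0.0, -0.1, 0.5]
width: 0.47
grip_force: 0.0
4.0167 [0.453 0.146 0.105] x [-0.98  -0.197  0.   ] y [-0.197  0.98  -0.   ] z [-0. -0. -1.] [-0.463 -0.799 -0.906] 0.46458926974582004
```

View pics/c3.png

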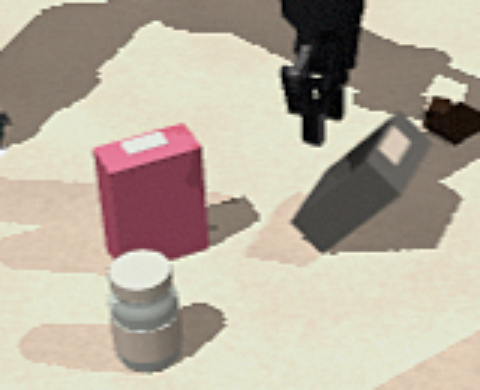

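It is falling over away from the fingers. I'll raise the tool, back off and look.

```bash

python3 -m crank '[[[0,0,-2,0,0,0],[0.5,0,-3,0,0,0],[1.5,0,-3,0,0,0],[2.5,0,-2,0,0,0],[0,0,0,0,0,0],[0,0,0,0,0,0],[0,0,0,0,0,0]]]'
python3 - <<'E'
from workcell import *
import cv2,numpy as np
a=read_camera("scene")[130:380,180:400];b=read_camera("wrist")
cv2.imwrite("pics/w4.png",b);cv2.imwrite("pics/s4.png",a)
cv2.imwrite("pics/c4.png",np.hstack([b,cv2.resize(a,(240,273)) if 0 else np.vstack([cv2.resize(a,(240,273)),np.zeros((147,240,3),np.uint8)])]))
E
python3 p.py
```

```text
time: 4.6
tool_pos: [0.4085, 0.1376, 0.2048]
tcp_rot: [-0.311, 3.126, 0.0]
wrist_force: [-0.2, 1.3, -0.7]
width: 0.473
grip_force: 0.0
4.7 [0.408 0.137 0.204] x [-0.98  -0.197  0.002] y [-0.197  0.98  -0.   ] z [-0.002 -0.001 -1.   ] [ 0.529 -0.257 -0.108] 0.46924077203372805
```

View pics/c4.png

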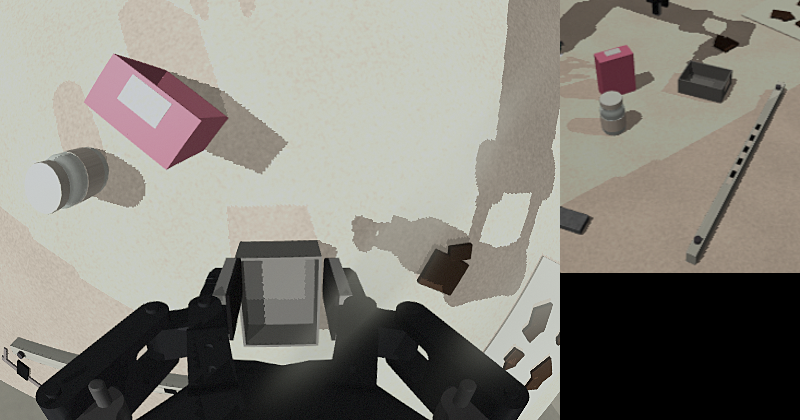

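The box lies open side up. In the wrist view its rear rim corners are at about (234,257) and (322,257), and the bottom rear corners at (239,241) and (318,240).

```bash
python3 - <<'E'
from workcell import *
from h import *
import cv2
np.set_printoptions(precision=4,suppress=True)
m=camera_model("wrist");S=camera_model("scene")
for z,l in((.045,[(234,257),(322,257)]),(0.,[(239,241),(318,240)])):
  X=np.array([fray(m,p,z) for p in l]);d=X[1]-X[0];print(z,X[:,:2],np.hypot(*d[:2]),"yaw",np.arctan2(-d[0],d[1]))
# box in scene: rim corners from small view scale 220/240=.9167,250/273
sc=[(678,68),(687,63),(733,72),(729,95)]
# rail near edge in top image, subpixel: darkest pixel below strip (near face)
T=camera_model("top");g=cv2.cvtColor(cv2.imread("pics/t0.png"),6).astype(float)
P=[]
for c in range(192,364,4):
  yc=165.5-(c-178)*20/192;r=np.arange(int(yc)-3,int(yc)+5);w=np.maximum(80-g[r,c],0)
  i=np.argmin(g[r[2:],c])+2;P.append((c,r[i]))
P=np.array(P,float);f=np.polyfit(P[:,0],P[:,1],1);res=P[:,1]-np.polyval(f,P[:,0]);k=abs(res)<1.2;f=np.polyfit(P[k,0],P[k,1],1);print(f,k.sum(),len(k))
A=ray(T,(192,np.polyval(f,192)),.015);B=ray(T,(360,np.polyval(f,360)),.015)
print(A,B,"railyaw",np.arctan2((B-A)[0],-(B-A)[1]))
E
```

```text
0.045 [[0.4822 0.1026]
 [0.4642 0.1914]] 0.09049455884529552 yaw 0.19936421110817484
0.0 [[0.4829 0.1025]
 [0.4636 0.1918]] 0.0913617700737333 yaw 0.21253700243341095
[ -0.1165 187.8869] 43 43
[0.6981 0.2232 0.015 ] [ 0.7715 -0.2671  0.015 ] railyaw 0.14852941501341482
```

```bash

python3 -m crank '[[[-1,0,2,0,0,0.05],[-1,0,3,0,0,0],[-0.5,0,3,0,0,0],[0,0,3,0,0,0],[0,0,3,0,0,0],[0,0,3,0,0,0],[0,0,1.3,0,0,0],[0,0,0,0,0,0]]]' 5
python3 -m crank '[[[-0.8,0,0,0,0,0],[-0.7,0,0,0,0,0],[-0.7,0,0,0,0,0],[-0.7,0,0,0,0,0],[-0.7,0,0,0,0,0],[-0.7,0,0,0,0,0],[-0.7,0,0,0,0,0],[-0.7,0,0,0,0,0]]]'
python3 p.py
```

```text
time: 5.37
tool_pos: [0.4287, 0.1405, 0.0169]
tcp_rot: [0.232, -3.122, 0.003]
wrist_force: [-1.1, -0.4, -0.7]
width: 0.588
grip_force: 0.0
time: 6.03
tool_pos: [0.4904, 0.1503, 0.0226]
tcp_rot: [-0.232, 3.133, -0.0]
wrist_force: [-1.1, -0.3, 0.8]
width: 0.584
grip_force: 0.7
6.0333 [0.49  0.15  0.023] x [-0.989 -0.148 -0.   ] y [-0.148  0.989 -0.   ] z [ 0. -0. -1.] [-1.06  -0.312  0.782] 0.5844973891936843
```

```bash

python3 -m crank '[[[-0.8,0,0,0,0,0],[-0.8,0,0,0,0,0],[-0.8,0,0,0,0,0],[-0.8,0,0,0,0,0],[-0.8,0,0,0,0,0],[-0.8,0,0,0,0,0],[-0.8,0,0,0,0,0],[-0.8,0,0,0,0,0]]]'
python3 -m crank '[[[-0.4,0,0,0,0,0],[-0.3,0,0,0,0,0],[-0.3,0,0,0,0,0],[-0.2,0,0,0,0,0],[0,0,0,0,0,0]]]'
python3 - <<'E'
from workcell import *
import cv2,numpy as np
a=read_camera("scene");b=read_camera("top")
cv2.imwrite("pics/s5.png",a);cv2.imwrite("pics/t5.png",b)
cv2.imwrite("pics/c5.png",np.clip(np.hstack([cv2.resize(a[150:300,260:400],(373,400)),cv2.resize(b[120:270,160:300],(373,400))])*1.4,0,255).astype(np.uint8))
E
python3 p.py
```

```text
time: 6.7
tool_pos: [0.5538, 0.1598, 0.0222]
tcp_rot: [0.233, -3.133, 0.0]
wrist_force: [-1.2, 0.3, 0.9]
width: 0.587
grip_force: 0.7
time: 7.12
tool_pos: [0.5653, 0.1615, 0.0223]
tcp_rot: [-0.232, 3.132, 0.0]
wrist_force: [-0.5, 0.2, -0.1]
width: 0.586
grip_force: 0.0
7.2167 [0.565 0.161 0.022] x [-0.989 -0.148 -0.   ] y [-0.148  0.989  0.   ] z [ 0.  0. -1.] [-0.448 -0.167  0.156] 0.5852461252229025
```

View pics/c5.png

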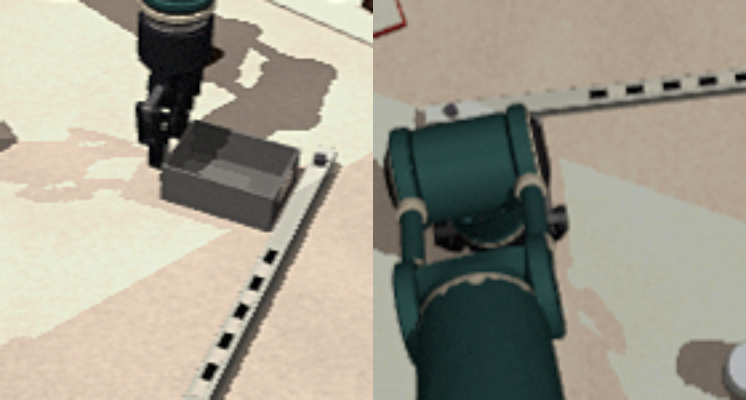

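The box is a centimetre or so short of the rail. I'll push on slowly until force is felt.

```bash

python3 -m crank '[[[-0.2,0,0,0,0,0],[-0.2,0,0,0,0,0],[-0.2,0,0,0,0,0],[-0.1,0,0,0,0,0],[0,0,0,0,0,0]]]'
python3 -m crank '[[[-0.1,0,0,0,0,0],[-0.1,0,0,0,0,0],[-0.1,0,0,0,0,0],[0,0,0,0,0,0]]]'
```

```text
time: 7.63
tool_pos: [0.5722, 0.1626, 0.0223]
tcp_rot: [-0.233, 3.133, 0.0]
wrist_force: [0.4, -0.4, 0.2]
width: 0.585
grip_force: 0.0
time: 7.97
tool_pos: [0.575, 0.163, 0.0223]
tcp_rot: [-0.233, 3.133, 0.0]
wrist_force: [-0.5, -0.3, 0.1]
width: 0.585
grip_force: 0.2
```

```bash
python3 -m crank '[[[-0.1,0,0,0,0,0],[-0.1,0,0,0,0,0],[0,0,0,0,0,0]]]'
```

```text
time: 8.22
tool_pos: [0.576, 0.1631, 0.0222]
tcp_rot: [0.232, -3.131, 0.0]
wrist_force: [-3.3, -0.9, 3.0]
width: 0.586
grip_force: 1.9
```

```bash
python3 -m crank '[[[-0.1,0,0,0,0,0],[-0.1,0,0,0,0,0],[-0.1,0,0,0,0,0],[0,0,0,0,0,0]]]'
```

```text
time: 8.55
tool_pos: [0.5759, 0.1631, 0.0217]
tcp_rot: [0.232, -3.125, 0.001]
wrist_force: [-11.9, -2.0, 8.4]
width: 0.587
grip_force: 5.7
```

The box is firmly against the rail (12 N, no further travel). I'll back off, clear the view and check.

```bash
python3 -m crank '[[[0.3,0,0,0,0,0],[0.5,0,0,0,0,0],[1.5,0,0,0,0,0],[3,0,0,0,0,0],[3,0,-2,0,0,0],[2,0,-4,0,0,0],[0,0,-4,0,0,0],[0,0,-4,0,0,0]]]'
python3 -m crank '[[[2,0,-3,0,0,0],[2,0,-2,0,0,0],[2,0,0,0,0,0],[2,0,0,0,0,0],[0,0,0,0,0,0]]]'
python3 - <<'E'
from workcell import *
import cv2,numpy as np
a=read_camera("scene");b=read_camera("top")
cv2.imwrite("pics/s6.png",a);cv2.imwrite("pics/t6.png",b)
cv2.imwrite("pics/c6.png",np.clip(np.hstack([cv2.resize(a[170:290,270:380],(367,400),interpolation=2),cv2.resize(b[120:240,160:280],(400,400),interpolation=2)])*1.4,0,255).astype(np.uint8))
E
python3 p.py
```

```text
time: 9.22
tool_pos: [0.4773, 0.1483, 0.1601]
tcp_rot: [0.233, -3.132, 0.0]
wrist_force: [1.1, 0.4, 0.4]
width: 0.585
grip_force: 0.0
time: 9.63
tool_pos: [0.398, 0.1366, 0.2102]
tcp_rot: [-0.233, 3.131, 0.001]
wrist_force: [-1.0, 1.3, -0.3]
width: 0.581
grip_force: 0.0
9.7333 [0.4   0.137 0.21 ] x [-0.989 -0.148 -0.003] y [-0.148  0.989  0.   ] z [ 0.003  0.001 -1.   ] [ 0.004  0.204 -0.652] 0.5894110351557023
```

View pics/c6.png

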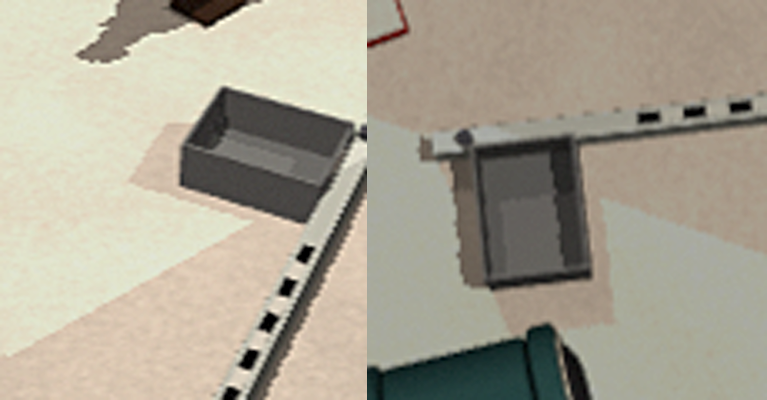

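The box lies flat and flush against the rail, its leading end about 190 mm from the rail's middle. Jar, sherd and brush were not touched.

```bash
python3 -c "
from workcell import *
print(finish_job())"
```

```text
the job is handed in; nothing more can be done
None
```

The grey box is tipped onto its base, open side up, and pushed flush and square against the rail. I kept clear of the jar, sherd and brush, and the job is handed in; no verdict was returned.

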